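# Code both end flaps of a medicine carton

### The arm

A 6-joint arm with a two-finger parallel gripper is mounted at the origin on a cart in front of the work surface, level with it; the furniture and walls round the work are solid. World frame = base frame: x ahead of the robot, y to its left, z up, the work surface at z = 0. Lengths are in mm, angles in rad, forces in N, time in s.
With the tool pointing down it reaches from about 275 to 750 mm from the base axis. Payload 10.2 kg.
Tool frame: the origin (TCP) lies between the finger pads; the fingertips stand 25 mm ahead of it and the grasp point (between the pads) lies 6 mm ahead of it; z points along the fingers, y is the direction in which the jaws open and shut (so a half turn about z gives the same grasp; the last joint's range is limited). The gripper opens to 85 mm and grips with 20 to 120 N. Pads are 22 mm wide; open, the fingers measure 114 mm over their backs; the gripper's body (76 mm by 85 mm) begins 54 mm behind the grasp point. The pads swing forward as they close: fully open they stand 13 mm farther back than shut.
Start: joints at [-1.478, 0.313, 1.498, -0, 1.331, -0.223], TCP at [163.04, -499.048, 256.294] pointing down, gripper open.
Joint ranges: [-2.94, 2.94], [-0.97, 2.17], [0.19, 2.56], [-1.23, 4.37], [0.02, 3.11], [-2.88, 2.88]. Speed limits (rad/s): [2.39, 2.39, 3.01, 3.14, 3.14, 3.14].

### API

Orientations are given as a unit quaternion [x, y, z, w].
In Python, from plant import * gives the robot as it stands.
- The arm moves only by the tool move_arm, never from a script. Its argument "plan" is text: rows parted by semicolons, each of 7 numbers parted by spaces: the turn, a rotation vector about the tool's x, y, z in rad, then the shift along the tool's x, y, z in m, then the opening, from 0 (shut) to 1 (fully open). A call has 1 to 12 rows; each row is the pose to reach, as a shift and turn from the pose measured when the call began, along the tool's axes at that moment; what a row does not reach only later rows make up. A row lasts 1/8 s, in which the tool goes at most 62.5 mm and 10.7 degrees, less where a joint would pass 70% of its speed; a pose out of reach is approached as far as the arm can. A call with a gripper value outside its range is refused whole. The fingers move at their own pace and stop on an object; the grip force is fixed at half the most. Time passes only in rows, so rows that repeat a pose let the fingers close. It gives the time, the measured TCP pose, the force and the opening at its end, in the units of the state.
- get_state(): the state, without advancing time (a new reading comes with each control period).
- snapshot(name): name is "side" or "top" or "wrist"; returns a dict with "image" (420x560x3 uint8, blue, green, red), "camera_matrix" (3x3 intrinsics, pixels), "R" (3x3) and "t" (3): a world point X has camera coordinates R X + t. Camera axes: x right, y down, z forward; pixel columns grow to the right and rows downward; lengths in mm; the calibration is good to about 2 mm. The wrist camera is an equidistant fisheye: a pixel r from the principal point sees the ray r / f radians off the axis. A picture is of the moment at which its call begins. There is no depth.
- job_done(): hands the job in, once; it reports no verdict.
The state is a dict: "time_s": time; "qpos": joint angles; "joint_vel": joint speeds; "tau": joint torques, N m; "eef_pos": TCP position; "ee_rot": TCP orientation; "contact_force": force on the tool from outside, world axes, zero at the start; "wrist_torque": the same for the moment, N m; "opening": finger opening in mm.
Only numpy, scipy, OpenCV 4.12 (cv2) and the standard library are available. Lean on these libraries where they do the work, as an engineer would, in place of code of your own. Each camera call takes 0.05 s, during which the arm holds its last target. There are 200 camera calls.

### The job

Code both ends of the medicine carton in the blue hand coder: push the end with the yellow sticker into the coder's mouth until its sprung plunger is fully home against its stop, draw the carton out, then take it by its other end and press the plain end fully home in the same way. Then lay the carton flat in the green tray, sticker side up as before, and let go, leaving the bottle, the stamp and the tins where they stand.

Things in the scene. Friction and masses are not known exactly. Their poses are not given: they have to be found in the camera images.
- coder: blue hand coder fixed to the desk, 110 long (x), 100 wide, roof 42 mm high (knob, red pointer to 61 mm). Origin: centre of underside; +x: the way cartons go in. Mouth at x = -55 mm. Channel 58 mm wide (flared at the mouth), floor z = 4, roof underside z = 37 mm. Plunger face at x = -19 mm at rest, -3 mm fully home, 52 mm inside the mouth: 40 mm of the carton stay outside
- coder_mouth (a point): middle of the lower edge of the coder's mouth, on the channel floor 4 mm above the desk; axes as the coder's (+x into the channel)
- plunger (a joint): travel of the coder's sprung plunger in m: 0 at rest, 0.016 fully home against its stop; it takes about 4 N to start and 10 N at the end, and springs back. Its red pointer on the roof then stands between the green marks.
- carton: white medicine carton lying flat, 52 wide (x) x 92 long (y) x 26 high (z) mm, about 60 g; origin at the centre of its underside; z up. A yellow sticker covers part of its -y end (end face and the top beside it). The long sides (52 mm apart) are the grasp.
- sticker_end (a point): centre of the carton's end face with the yellow sticker (carton y = -46 mm, 13 mm above the underside); axes as the carton's
- plain_end (a point): centre of the carton's other end face, without sticker (carton y = +46 mm, 13 mm above the underside); axes as the carton's
- tray: shallow green tray fixed on the desk, 115 (x) x 170 (y) mm outside, rim 16 mm high; origin at the centre of its underside
- bottle: small brown medicine bottle with blue cap, 31 mm diameter, 82 mm high, standing; origin at the centre of its underside; bystander
- stamp: wooden hand stamp, foot 26 x 52 mm, 66 mm high, standing; origin at the centre of its underside; bystander
- tins: stack of small dark round tins, 61 mm diameter, 61 mm high; origin at the centre of its underside; bystander
Mind the look-alikes: they are no part of the job. There is more than one size of the coder; the one meant has the size given above. Leave any red look-alike of the carton alone.

How it is judged (in metres and radians):
On the way, in this order (a step that is already met when the one before it is completed fails the run):
1. the sticker end has pressed the plunger fully home (value of joint plunger above 0.0145 m and x of sticker_end in the frame of coder between -0.009 and 0.003 m and angle between the y axis of carton and the x axis of coder, either way round below 0.2 rad), for 0.1 s.
2. the plain end has pressed the plunger fully home (value of joint plunger above 0.0145 m and x of plain_end in the frame of coder between -0.009 and 0.003 m and angle between the y axis of carton and the x axis of coder, either way round below 0.2 rad), for 0.1 s.
At the end, for the whole second after the job is handed in: The carton lies flat (within 0.1 rad, right way up) on the tray's floor (underside below 12 mm), its centre within 50 mm (tray x) and 60 mm (tray y) of the tray's centre, at rest and released; the coder's plunger has sprung back (below 2 mm) (x of carton in the frame of tray between -0.05 and 0.05 m and y of carton in the frame of tray between -0.06 and 0.06 m and height (world z) of carton below 0.012 m and angle between carton's own z axis and vertical below 0.1 rad and linear speed of carton below 0.02 m/s and value of joint plunger below 0.002 m); the robot touches nothing.
It fails at once if the bottle was moved by more than 30 mm or tipped (distance of bottle from where it was at the start of the episode above 0.03 m or angle between bottle's own z axis and vertical above 0.5 rad).
It fails at once if the stamp was moved by more than 30 mm or tipped (distance of stamp from where it was at the start of the episode above 0.03 m or angle between stamp's own z axis and vertical above 0.5 rad).
It fails at once if the tins were moved by more than 30 mm or tipped (distance of tins from where it was at the start of the episode above 0.03 m or angle between tins's own z axis and vertical above 0.5 rad).
It also fails if it takes over 72 s, if anything falls off the work surface, if the arm or the gripper's body presses on something with over 40 N, if the wrist force passes 120 N, or if a joint passes its speed limit or range.

## Working session

There is one attempt and no reset: what is moved stays moved. The work goes in short steps, Python scripts to look and compute and a tool call to move; the robot and the scene stay as the last step left them, time stands still between calls to the robot, and variables do not carry over. Pictures are saved under pics/ and viewed, about 8 in all and at most 12, crops included, and the job is handed in when it is done.

Besides the shell and the picture viewer there is one more tool, called as name(argument=value, ...) on one line, values as JSON. move_arm: Moves the arm, as the interface text tells. Its arguments: {"type":"object","properties":{"plan":{"type":"string"}},"required":["plan"]}

```bash
mkdir -p pics; ls; python3 - <<'E'
from plant import *
import cv2,pickle
S={}
for n in("side","top"):
    s=snapshot(n);S[n]=s;cv2.imwrite(f"pics/{n}0.png",s["image"]);print(n,s["camera_matrix"],s["R"],s["t"])
pickle.dump(S,open("s0.pkl","wb"))
print(get_state())
E
```

```text
pics
side [[451.75817413   0.         275.98587497]
 [  0.         451.75817413 213.45806943]
 [  0.           0.           1.        ]] [[ 0.97950064 -0.20118355 -0.01018192]
 [-0.12825089 -0.58384124 -0.80167395]
 [ 0.15533898  0.78654599 -0.59767484]] [-558.34865232  105.61931413 1232.77149363]
top [[390.38484244   0.         273.50312009]
 [  0.         390.38484244 205.23169109]
 [  0.           0.           1.        ]] [[-0.01096654 -0.99971609  0.02115374]
 [-0.98053524  0.00660391 -0.19623208]
 [ 0.19603666 -0.02289398 -0.98032928]] [ -2.98823155 585.49304021 980.58532301]
{'time_s': 0.1, 'qpos': array([-1.47840673e+00,  3.13398597e-01,  1.49832418e+00, -1.39564359e-05,
        1.33100264e+00, -2.23398262e-01]), 'joint_vel': array([-0.00043373, -0.00166412, -0.00286931,  0.00057449, -0.0002998 ,
       -0.00060171]), 'tau': array([ 2.22401686e-03, -4.12901008e+01, -2.60144430e+01, -1.86815637e-04,
        2.98493302e-03,  2.15115153e-05]), 'eef_pos': array([ 163.0152078 , -498.8508245 ,  255.80386248]), 'ee_rot': array([ 9.87560209e-01,  1.57240302e-01,  3.03106572e-05, -5.65607674e-04]), 'contact_force': array([ 0.4884021 ,  0.13597224, -0.38376453]), 'wrist_torque': array([-0.00151047, -0.01358682, -0.01692934]), 'opening': 85.23117455076624}
```

View pics/top0.png

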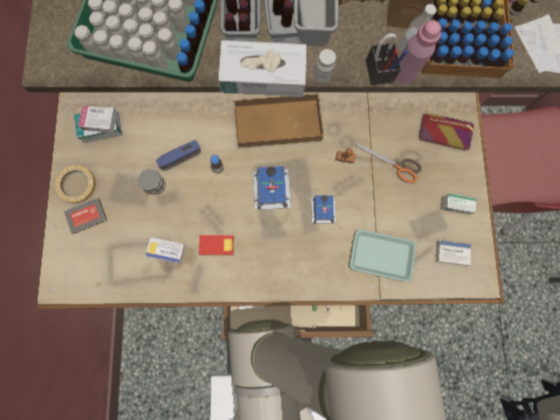

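View pics/side0.png

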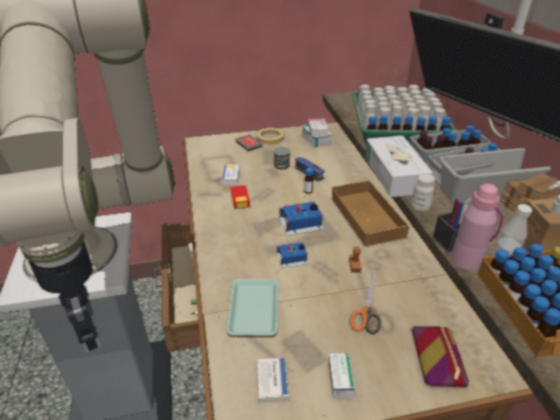

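The top view shows these candidates:
- **Cartons:** white with a yellow patch at (165,249), red at (217,245), and plain white at (454,253) and (460,204).
- **Coders:** large at (271,187) and small at (323,209).
- **Tray:** (382,255).
- **Bystanders:** tins (151,181), bottle (215,163), stamp (346,156).

I'll enlarge the carton and coder area to confirm.

```bash
cat > h.py <<'E'
import numpy as np,cv2,pickle
def ray(s,u,v,z):
    K,R,t=s["camera_matrix"],np.array(s["R"]),np.array(s["t"])
    d=R.T@np.linalg.inv(K)@[u,v,1];c=-R.T@t
    return c+d*(z-c[2])/d[2]
E
python3 - <<'E'
from h import *
S=pickle.load(open("s0.pkl","rb"))
a=S["top"]["image"]
A=cv2.resize(a[225:275,140:240],(800,400),interpolation=cv2.INTER_CUBIC)
B=cv2.resize(a[160:230,245:345],(800,560),interpolation=cv2.INTER_CUBIC)
B=cv2.resize(B,(400,280));A=cv2.resize(A,(600,300))
out=np.zeros((600,800,3),np.uint8);out[:300,:600]=A;out[310:590,:400]=B
C=cv2.resize(a[225:285,342:422],(373,280));out[310:590,420:793]=C
cv2.imwrite("pics/crop1.png",out)
for n,u,v,z in(("carton",165,249,26),("coderL",271,187,30),("coderS",323,209,20),("tray",382,255,10),("tins",151,181,40),("bottle",215,163,40),("stamp",346,156,30),("red",217,245,20)):print(n,ray(S["top"],u,v,z).round())
E
```

```text
carton [475. 282.  26.]
coderL [642.  -2.  30.]
coderS [ 582. -146.   20.]
tray [ 454. -304.   10.]
tins [659. 324.  40.]
bottle [709. 152.  40.]
stamp [ 731. -215.   30.]
red [485. 145.  20.]
```

View pics/crop1.png

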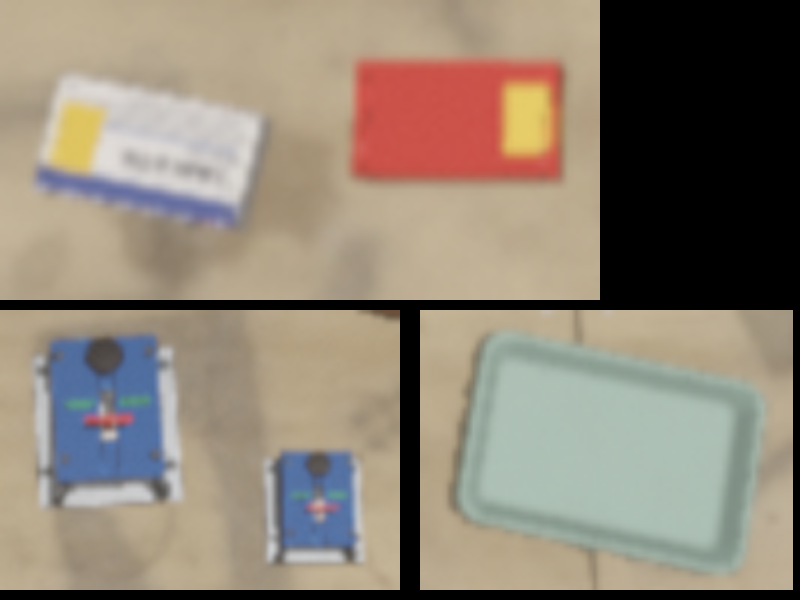

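The white carton at (165,249) has its sticker at the left end (world +y); the red one is the look-alike. The larger coder is about 36 px, or roughly 94–100 mm wide, and its mouth faces the robot; the small one is only about 61 mm wide. I'll work out poses and the first move.

```bash
cat >> h.py <<'E'
from scipy.spatial.transform import Rotation as Ro
def goal(x,y,z,yaw):
    """tool y axis at world yaw (rad), tool pointing down -> plan numbers from present pose"""
    from plant import get_state
    s=get_state();R0=Ro.from_quat(s["ee_rot"]);p=np.array(s["eef_pos"])
    c,n=np.cos(yaw),np.sin(yaw)
    T=Ro.from_matrix(np.array([[-n,c,0],[c,n,0],[0,0,-1.]]))
    if True: T=Ro.from_matrix(np.column_stack([np.cross([c,n,0],[0,0,-1]),[c,n,0],[0,0,-1]]))
    r=(R0.inv()*T).as_rotvec();d=R0.inv().apply(np.array([x,y,z])-p)/1000
    print("t",s["time_s"],"rows>=",round(max(np.linalg.norm(d)/.0625,np.linalg.norm(r)/.1867),1),"turn",r.round(3),"shift",d.round(4))
def wray(s,u,v,z):
    K,R,t=s["camera_matrix"],np.array(s["R"]),np.array(s["t"])
    a=np.array([(u-K[0,2])/K[0,0],(v-K[1,2])/K[1,1]]);th=np.hypot(*a)
    d=R.T@np.r_[a/th*np.sin(th),np.cos(th)];c=-R.T@t
    return c+d*(z-c[2])/d[2]
def wpix(s,X):
    X=s["R"]@np.array(X,float)+s["t"];r=np.hypot(X[0],X[1]);K=s["camera_matrix"]
    return K[:2,2]+K[0,0]*np.arctan2(r,X[2])*X[:2]/r
E
sed -i '/T=Ro.from_matrix(np.array(\[\[-n/d; s/    if True: T=/    T=/' h.py
python3 - <<'E'
from h import *
S=pickle.load(open("s0.pkl","rb"))
t=S["top"];print("cam",-t["R"].T@t["t"])
f=lambda pts,sc,ox,oy,z:np.array([ray(t,(x+.5)/sc-.5+ox,(y+.5)/sc-.5+oy,z)[:2] for x,y in pts])
for n,P in(("carton",f([(62,75),(268,115),(240,225),(38,185)],6,140,225,26)),
 ("roof",f([(50,32),(157,26),(165,168),(55,175)],4,245,160,42)),
 ("tray",f([(487-420,23),(765-420,73),(735-420,263),(460-420,210)],4.66,342,225,16))):
    print(n,P.round(),P.mean(0).round(1),"edges",[(np.linalg.norm(P[(i+1)%4]-P[i]).round(),np.arctan2(*(P[(i+1)%4]-P[i])[::-1]).round(3)) for i in range(4)])
goal(475,283,160,-0.19)
E
```

```text
cam [ 381.83311299   15.59557266 1076.25222754]
carton [[507. 324.]
 [488. 231.]
 [440. 242.]
 [458. 332.]] [473.3 282.1] edges [(np.float64(94.0), np.float64(-1.771)), (np.float64(50.0), np.float64(2.925)), (np.float64(92.0), np.float64(1.368)), (np.float64(49.0), np.float64(-0.164))]
roof [[695.  35.]
 [699. -38.]
 [598. -42.]
 [594.  32.]] [646.4  -3.2] edges [(np.float64(74.0), np.float64(-1.517)), (np.float64(100.0), np.float64(-3.104)), (np.float64(75.0), np.float64(1.629)), (np.float64(101.0), np.float64(0.031))]
tray [[ 524. -235.]
 [ 493. -398.]
 [ 384. -371.]
 [ 416. -214.]] [ 454.2 -304.6] edges [(np.float64(166.0), np.float64(-1.759)), (np.float64(113.0), np.float64(2.904)), (np.float64(161.0), np.float64(1.372)), (np.float64(111.0), np.float64(-0.194))]
t 0.1 rows>= 13.6 turn [-1.000e-03 -1.000e-03 -1.065e+00] shift [ 0.5394 -0.6462  0.0966]
```

move_arm(plan="0 0 -0.18 0.045 -0.054 0.008 1;0 0 -0.36 0.09 -0.108 0.016 1;0 0 -0.53 0.135 -0.16 0.024 1;0 0 -0.7 0.18 -0.215 0.032 1;0 0 -0.88 0.225 -0.27 0.04 1;0 0 -1.065 0.27 -0.323 0.048 1;0 0 -1.065 0.31 -0.37 0.056 1;0 0 -1.065 0.35 -0.42 0.063 1;0 0 -1.065 0.39 -0.467 0.07 1;0 0 -1.065 0.43 -0.515 0.077 1;0 0 -1.065 0.47 -0.563 0.084 1;0 0 -1.065 0.51 -0.61 0.09 1")

```text
time_s: 1.6
eef_pos: [439.8, 195.2, 171.4]
ee_rot: [0.771, 0.637, 0.0, -0.0]
contact_force: [1.2, -1.7, 0.7]
opening: 85.5
```

move_arm(plan="0 0 0 0.003 0.047 0 1;0 0 0 0.003 0.047 0 1;0 0 0 0.003 0.047 0 1")

```text
time_s: 1.98
eef_pos: [485.9, 189.1, 170.9]
ee_rot: [0.771, 0.637, -0.0, -0.001]
contact_force: [-0.0, -0.3, -0.6]
opening: 85.4
```

```bash
python3 - <<'E'
from plant import *
from h import *
s=snapshot("wrist");pickle.dump(s,open("w1.pkl","wb"));print(s["camera_matrix"],-s["R"].T@s["t"],s["R"])
im=cv2.resize(s["image"],(800,600),interpolation=cv2.INTER_CUBIC);cv2.imwrite("pics/w1.png",im)
st=get_state();print(st["eef_pos"],st["ee_rot"],st["qpos"].round(2))
goal(475,283,160,-0.2)
E
```

```text
[[325.1922621    0.         282.32329477]
 [  0.         325.1922621  209.53889509]
 [  0.           0.           1.        ]] [498.66800602 254.72250943 287.90911636] [[ 9.82169120e-01 -1.87998177e-01 -7.10976264e-04]
 [-1.81068688e-01 -9.46970877e-01  2.65443569e-01]
 [-5.05761807e-02 -2.60581741e-01 -9.64126136e-01]]
[485.83026011 189.09050989 171.20818241] [ 7.70948715e-01  6.36896845e-01 -1.42834713e-04 -6.83631004e-04] [0.15 0.39 1.63 0.   1.13 0.34]
t 2.025 rows>= 1.5 turn [-0.001 -0.001  0.01 ] shift [ 0.0902 -0.0283  0.0113]
```

View pics/w1.png

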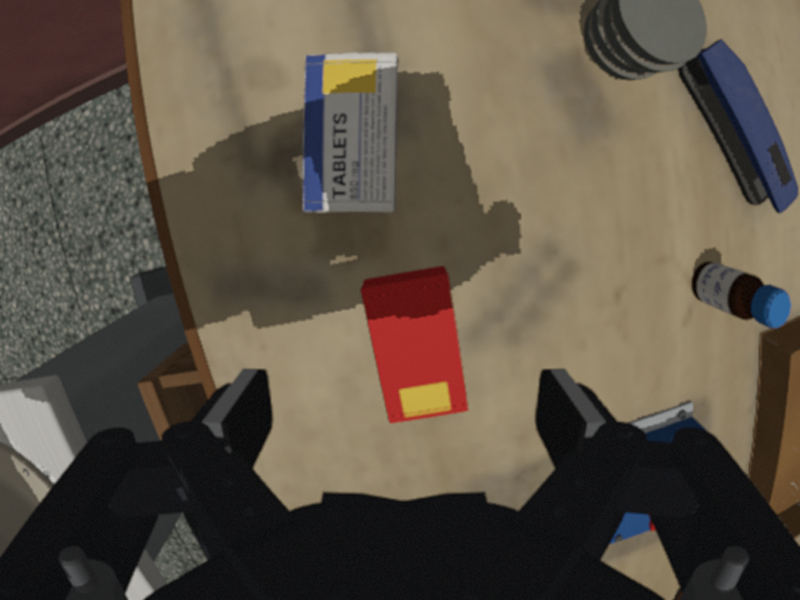

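The wrist view shows the white carton at about (350,133), sticker end at the top. The red look-alike sits under the gripper, so the carton lies about 90 mm farther along tool +x. The top corners read (306,57), (397,53), (394,212) and (303,212).

```bash
python3 - <<'E'
from plant import *
from h import *
s=pickle.load(open("w1.pkl","rb"))
P=np.array([wray(s,u*.7,v*.7,26)[:2] for u,v in[(306,57),(397,53),(394,212),(303,212)]])
c=P.mean(0);print(P.round(1),c.round(1),[(np.linalg.norm(P[(i+1)%4]-P[i]).round(1),np.arctan2(*(P[(i+1)%4]-P[i])[::-1]).round(3)) for i in range(4)])
d=P[[2,3]].mean(0)-P[[0,1]].mean(0);d/=np.linalg.norm(d);yaw=np.arctan2(d[1],d[0]);print("carton y yaw",yaw)
g=c+26*d;print("grasp",g)
goal(*g,120,yaw+np.pi/2); goal(*g,26,yaw+np.pi/2)
E
```

```text
[[457.6 333.6]
 [508.2 324.3]
 [489.4 235. ]
 [438.4 245.5]] [473.4 284.6] [(np.float64(51.4), np.float64(-0.182)), (np.float64(91.3), np.float64(-1.779)), (np.float64(52.0), np.float64(2.938)), (np.float64(90.2), np.float64(1.356))]
carton y yaw -1.7823134918361674
grasp [467.94399763 259.17237632]
t 2.025 rows>= 1.4 turn [-0.001 -0.001  0.022] shift [ 0.0654 -0.0307  0.0513]
t 2.025 rows>= 2.6 turn [-0.001 -0.001  0.022] shift [ 0.0654 -0.0306  0.1453]
```

move_arm(plan="0 0 0.022 0.045 -0.02 0.03 1;0 0 0.022 0.065 -0.031 0.06 1;0 0 0.022 0.0655 -0.0307 0.1 1;0 0 0.022 0.0655 -0.0307 0.13 1;0 0 0.022 0.0655 -0.0307 0.144 1;0 0 0.022 0.0655 -0.0307 0.144 1;0 0 0.022 0.0655 -0.0307 0.144 0.4;0 0 0.022 0.0655 -0.0307 0.144 0.3;0 0 0.022 0.0655 -0.0307 0.144 0.3;0 0 0.022 0.0655 -0.0307 0.144 0.3;0 0 0.022 0.0655 -0.0307 0.144 0.3")

```text
time_s: 3.4
eef_pos: [468.6, 259.5, 28.7]
ee_rot: [0.778, 0.628, 0.001, -0.0]
contact_force: [-1.4, -0.5, 6.6]
opening: 50.9
```

```bash
python3 - <<'E'
from plant import *
from h import *
st=get_state();print(st["eef_pos"],st["contact_force"],st["qpos"].round(2),st["opening"])
yaw=-1.782+np.pi/2
goal(440,150,90,-1.53)
goal(440,0,90,-1.53)
E
```

```text
[468.58929706 259.52188419  28.67700508] [-1.43854315 -0.48127573  6.55836614] [0.29 0.63 1.69 0.   0.82 0.5 ] 50.94341072648848
t 3.4 rows>= 7.1 turn [-0.    -0.002  1.318] shift [-0.113  -0.0049 -0.0615]
t 3.4 rows>= 7.1 turn [-0.    -0.002  1.318] shift [-0.2596  0.0266 -0.0617]
```

move_arm(plan="0 0 0 0 0 -0.03 0.3;0 0 0 0 0 -0.062 0.3;0 0 0.15 -0.04 0 -0.072 0.3;0 0 0.33 -0.08 0.005 -0.072 0.3;0 0 0.5 -0.12 0.01 -0.072 0.3;0 0 0.68 -0.16 0.015 -0.072 0.3;0 0 0.86 -0.2 0.02 -0.072 0.3;0 0 1.04 -0.24 0.025 -0.072 0.3;0 0 1.2 -0.26 0.027 -0.072 0.3;0 0 1.318 -0.26 0.027 -0.072 0.3;0 0 1.318 -0.26 0.027 -0.072 0.3;0 0 1.318 -0.26 0.027 -0.072 0.3")

```text
time_s: 4.9
eef_pos: [440.3, -0.3, 100.5]
ee_rot: [1.0, 0.022, 0.001, -0.001]
contact_force: [1.3, -0.5, -1.2]
opening: 50.6
```

```bash
python3 - <<'E'
from plant import *
from h import *
s=snapshot("wrist");pickle.dump(s,open("w2.pkl","wb"))
im=cv2.resize(s["image"],(800,600),interpolation=cv2.INTER_CUBIC);cv2.imwrite("pics/w2.png",im)
st=get_state();print(st["eef_pos"],st["ee_rot"],st["contact_force"],st["opening"],st["qpos"].round(2))
print("cam",-s["R"].T@s["t"])
E
```

```text
[ 4.40304411e+02 -2.13846858e-01  1.00425329e+02] [ 9.99763509e-01  2.17250939e-02  7.02261074e-04 -6.73876164e-04] [-0.31051174  0.69810776 -1.53182739] 50.57226287898136 [-0.27  0.34  1.93  0.    0.87  1.26]
cam [507.12720411   2.21103477 217.52712995]
```

View pics/w2.png

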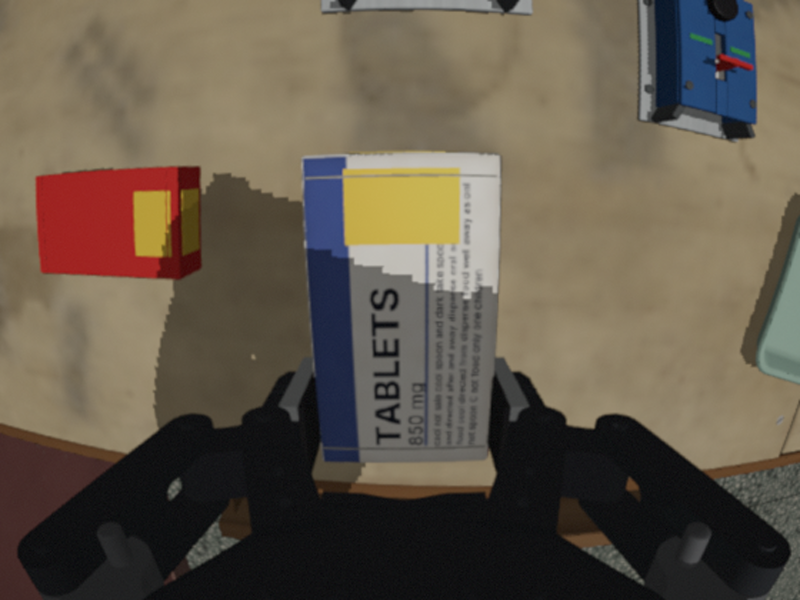

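The carton is held straight, sticker end forward. The coder's base front edge is at the top of the view, running (322,12)–(532,13). I'll measure it and the carton's held pose.

```bash
python3 - <<'E'
from plant import *
from h import *
s=pickle.load(open("w2.pkl","rb"))
for z in(2,4):print(z,[wray(s,u*.7,v*.7,z).round(1) for u,v in[(322,12),(532,13)]])
zt=100.4-28.7+26
P=np.array([wray(s,u*.7,v*.7,zt)[:2] for u,v in[(304,177),(500,178),(488,447),(322,447)]])
print(zt,P.round(1),P.mean(0).round(1),[(np.linalg.norm(P[(i+1)%4]-P[i]).round(1),np.arctan2(*(P[(i+1)%4]-P[i])[::-1]).round(3)) for i in range(4)])
goal(530,-1,100,-1.53)
E
```

```text
2 [array([586.,  44.,   2.]), array([592.1, -55.1,   2. ])]
4 [array([585.3,  43.6,   4. ]), array([591.3, -54.6,   4. ])]
97.7 [[506.1  28. ]
 [508.1 -22.7]
 [428.5 -27.3]
 [426.3  23.8]] [4.672e+02 4.000e-01] [(np.float64(50.7), np.float64(-1.532)), (np.float64(79.7), np.float64(-3.084)), (np.float64(51.1), np.float64(1.615)), (np.float64(79.9), np.float64(0.053))]
t 4.95 rows>= 1.4 turn [-0.001 -0.001  0.003] shift [0.0896 0.0047 0.0005]
```

move_arm(plan="0 0 -0.005 0.03 0.005 0 0.3;0 0 -0.007 0.055 0.012 0 0.3;0 0 -0.007 0.055 0.012 0 0.3")

```text
time_s: 5.32
eef_pos: [496.7, -9.9, 100.4]
ee_rot: [1.0, 0.026, 0.001, -0.001]
contact_force: [-0.3, 1.3, -1.0]
opening: 51.0
```

```bash
python3 - <<'E'
from plant import *
from h import *
s=snapshot("wrist");pickle.dump(s,open("w3.pkl","wb"))
cv2.imwrite("pics/w3.png",cv2.resize(s["image"][:260,150:430],(800,743),interpolation=cv2.INTER_CUBIC)[:600])
st=get_state();print(st["eef_pos"],st["ee_rot"],st["contact_force"])
print("cam",-s["R"].T@s["t"])
E
```

```text
[495.64503742  -9.56308218 100.19633874] [ 9.99664453e-01  2.58887097e-02  3.83305969e-04 -7.81043979e-04] [-0.15856788 -0.5742386  -0.79775468]
cam [563.44456208  -6.84768847 217.46594383]
```

View pics/w3.png

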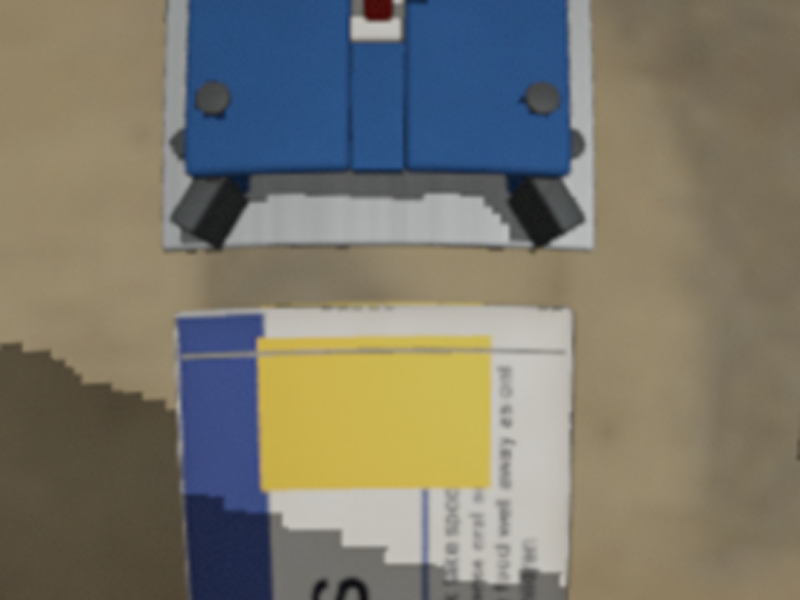

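The view shows the base front edge at (163,246)–(593,248), the roof front edge at (188,173)–(571,172) and the slanted flares. The carton's front top edge is at (178,313)–(572,308), nearly centred on the mouth.

```bash
python3 - <<'E'
from plant import *
from h import *
s=pickle.load(open("w3.pkl","rb"));k=280/800
def w(n,z,pts):
    P=np.array([wray(s,150+(u+.5)*k-.5,(v+.5)*k-.5,z)[:2] for u,v in pts])
    for i in range(0,len(P),2):
        e=P[i]-P[i+1];print(n,P[i:i+2].round(1).tolist(),"mid",P[i:i+2].mean(0).round(1),"len",np.linalg.norm(e).round(1),"yaw",(np.arctan2(e[1],e[0])-np.pi/2).round(3))
w("base",4,[(163,246),(593,248)])
w("roof",42,[(188,173),(571,172)])
w("roofscrews",44,[(212,97),(542,97)])
w("carton",97.6,[(178,313),(572,308)])
w("slot",42,[(350,171),(406,170)])
E
```

```text
base [[586.9, 44.2], [591.5, -54.5]] mid [589.2  -5.1] len 98.8 yaw 0.047
roof [[597.0, 31.0], [601.0, -41.0]] mid [599.  -5.] len 72.1 yaw 0.055
roofscrews [[611.7, 27.0], [614.9, -34.5]] mid [613.3  -3.7] len 61.6 yaw 0.052
carton [[567.8, 19.4], [571.0, -31.3]] mid [569.4  -5.9] len 50.8 yaw 0.065
slot [[597.9, 0.5], [598.6, -9.9]] mid [598.2  -4.7] len 10.4 yaw 0.071
```

move_arm(plan="0 0 0 0 0 0.03 0.3;0 0 0 0 0 0.06 0.3;0 0 0 0 0 0.0655 0.3;0 0 0 0.005 0 0.0655 0.3;0 0 0 0.015 0 0.0655 0.3;0 0 0 0.025 0 0.0655 0.3;0 0 0 0.035 0 0.0655 0.3;0 0 0 0.045 0 0.0655 0.3;0 0 0 0.05 0 0.0655 0.3")

```text
time_s: 6.5
eef_pos: [546.3, -6.9, 34.7]
ee_rot: [1.0, 0.026, 0.0, -0.001]
contact_force: [0.5, 0.2, -0.2]
opening: 51.0
```

```bash
python3 - <<'E'
from plant import *
st=get_state();print(st["eef_pos"],st["ee_rot"],st["contact_force"],st["wrist_torque"],st["opening"])
E
```

```text
[546.2678462   -6.85132388  34.68734202] [ 9.99663504e-01  2.59250070e-02  4.51156329e-04 -7.54937309e-04] [ 0.51530913  0.16180674 -0.17508231] [0.0131484  0.00817586 0.0216213 ] 51.0454411376416
```

No contact yet, and it went in cleanly. Now the push.

move_arm(plan="0 0 0 0.006 0 0 0.3;0 0 0 0.012 0 0 0.3;0 0 0 0.016 0 0 0.3;0 0 0 0.019 0 0 0.3;0 0 0 0.021 0 0 0.3;0 0 0 0.021 0 0 0.3")

```text
time_s: 7.25
eef_pos: [565.9, -5.7, 34.3]
ee_rot: [1.0, 0.026, -0.002, -0.001]
contact_force: [-9.3, -1.2, 3.7]
opening: 50.9
```

```bash
python3 - <<'E'
from plant import *
st=get_state();print(st["eef_pos"],st["contact_force"],st["opening"])
E
```

```text
[565.94772239  -5.69703957  34.33758617] [-9.29070578 -1.20337943  3.6868708 ] 50.87927848229351
```

move_arm(plan="0 0 0 0.003 0 0 0.3;0 0 0 0.004 0 0 0.3;0 0 0 0.005 0 0 0.3;0 0 0 0.005 0 0 0.3")

```text
time_s: 7.75
eef_pos: [567.8, -5.3, 33.4]
ee_rot: [1.0, 0.026, -0.006, -0.002]
contact_force: [-17.9, -3.1, 6.1]
opening: 50.9
```

```bash
python3 - <<'E'
from plant import *
st=get_state();print(st["eef_pos"],st["contact_force"],st["wrist_torque"],st["opening"])
E
```

```text
[567.77475534  -5.33545853  33.40242466] [-17.93422787  -3.11301897   6.06215222] [-0.45407135  2.47591381 -0.46458716] 50.87261573131872
```

```bash
python3 - <<'E'
from plant import *
from h import *
s=snapshot("wrist")
cv2.imwrite("pics/w4.png",cv2.resize(s["image"],(640,480),interpolation=cv2.INTER_CUBIC))
E
```

```text
(no output)
```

View pics/w4.png

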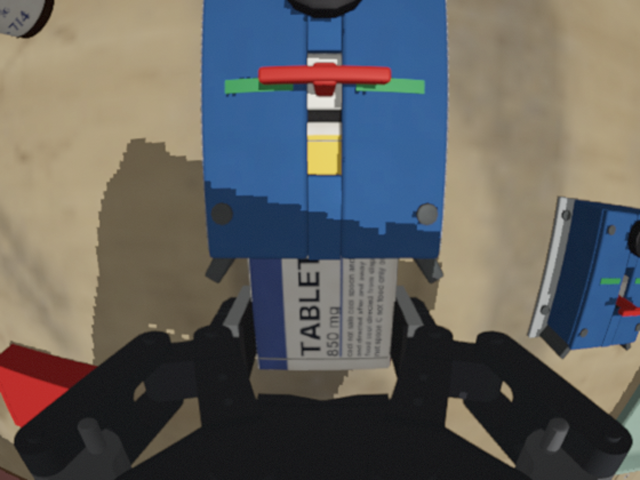

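The red pointer bar at (325,75) stands in line with the green marks at about row 87, allowing for parallax. I'll press a little harder to confirm it's against the stop.

move_arm(plan="0 0.01 0 0.005 0 0 0.3;0 0.01 0 0.006 0 0 0.3;0 0.01 0 0.006 0 0 0.3")

```text
time_s: 8.18
eef_pos: [568.3, -4.7, 32.6]
ee_rot: [1.0, 0.026, -0.009, -0.003]
contact_force: [-33.5, -3.3, 19.0]
opening: 50.7
```

```bash
python3 - <<'E'
from plant import *
st=get_state();print(st["eef_pos"],st["ee_rot"],st["contact_force"],st["wrist_torque"],st["opening"],st["qpos"].round(2))
E
```

```text
[568.31137781  -4.72742112  32.55290233] [ 0.99961152  0.02608841 -0.00947721 -0.00252788] [-33.46464448  -3.30522882  19.03431841] [-0.60933229  4.62296602 -0.0555522 ] 50.68702446785704 [-0.21  0.68  1.57  0.    0.91  1.3 ]
```

```bash
python3 - <<'E'
from h import *
goal(562,-6.5,34,-1.519)
goal(495,-9.9,35,-1.519)
E
```

```text
t 8.175 rows>= 0.1 turn [-0.006  0.019  0.   ] shift [-0.0064  0.0014 -0.0013]
t 8.175 rows>= 1.2 turn [-0.006  0.019  0.   ] shift [-0.0735  0.0013 -0.0011]
```

move_arm(plan="-0.006 0.019 0 -0.006 0.0014 -0.0013 0.3;-0.006 0.019 0 -0.02 0.0014 -0.0013 0.3;-0.006 0.019 0 -0.035 0.0014 -0.0013 0.3;-0.006 0.019 0 -0.05 0.0013 -0.0012 0.3;-0.006 0.019 0 -0.065 0.0013 -0.0011 0.3;-0.006 0.019 0 -0.0735 0.0013 -0.001 0.3;-0.006 0.019 0 -0.0735 0.0013 -0.02 0.3;-0.006 0.019 0 -0.0735 0.0013 -0.05 0.3;-0.006 0.019 0 -0.0735 0.0013 -0.06 0.3;-0.006 0.019 0 -0.0735 0.0013 -0.06 0.3")

```text
time_s: 9.43
eef_pos: [496.3, -10.2, 93.9]
ee_rot: [1.0, 0.026, 0.0, 0.0]
contact_force: [-0.8, -0.3, -1.2]
opening: 50.7
```

```bash
python3 - <<'E'
from h import *
from plant import *
st=get_state();print(st["eef_pos"],st["ee_rot"],st["contact_force"],st["opening"])
goal(495,-9.9,92,0.05)
goal(495,-9.9,92,1.6216)
E
```

```text
[496.32569566 -10.17042716  93.92613619] [9.99659531e-01 2.60862775e-02 4.71583003e-04 3.26732618e-04] [-0.77781677 -0.26213941 -1.20720564] 50.6795647521542
t 9.425 rows>= 8.4 turn [ 1.000e-03 -0.000e+00 -1.569e+00] shift [-0.0013 -0.0003  0.0019]
t 9.425 rows>= 16.8 turn [ 1.00e-03  1.00e-03 -3.14e+00] shift [-0.0013 -0.0003  0.0019]
```

move_arm(plan="0 0 -0.15 0 0 0 0.3;0 0 -0.33 0 0 0 0.3;0 0 -0.51 0 0 0 0.3;0 0 -0.69 0 0 0 0.3;0 0 -0.87 0 0 0 0.3;0 0 -1.05 0 0 0 0.3;0 0 -1.23 0 0 0 0.3;0 0 -1.41 0 0 0 0.3;0 0 -1.57 0 0 0 0.3")

```text
time_s: 10.55
eef_pos: [495.8, -10.1, 92.6]
ee_rot: [0.687, 0.727, -0.0, -0.0]
contact_force: [-0.5, -0.3, -0.3]
opening: 50.6
```

move_arm(plan="0 0 -0.18 0 0 0 0.3;0 0 -0.36 0 0 0 0.3;0 0 -0.54 0 0 0 0.3;0 0 -0.72 0 0 0 0.3;0 0 -0.9 0 0 0 0.3;0 0 -1.08 0 0 0 0.3;0 0 -1.26 0 0 0 0.3;0 0 -1.44 0 0 0 0.3;0 0 -1.57 0 0 0 0.3;0 0 -1.57 0 0 0 0.3")

```text
time_s: 11.8
eef_pos: [495.5, -10.0, 91.6]
ee_rot: [-0.027, 1.0, 0.0, -0.001]
contact_force: [-1.0, 0.3, 0.6]
opening: 51.4
```

```bash
python3 - <<'E'
from h import *
from plant import *
st=get_state();print(st["eef_pos"],st["ee_rot"],st["contact_force"],st["opening"],st["qpos"].round(2))
goal(495,-9.9,30,1.6216)
E
```

```text
[495.45117425  -9.96742656  91.59743712] [-2.74165222e-02  9.99623235e-01  1.87446477e-04 -1.29875666e-03] [-1.04282827  0.31279094  0.62887401] 51.388167116862135 [-0.26  0.45  1.78 -0.    0.91 -1.88]
t 11.8 rows>= 1.0 turn [ 0.    -0.003  0.004] shift [0.0003 0.0001 0.0616]
```

move_arm(plan="0 -0.003 0.004 0 0 0.03 0.3;0 -0.003 0.004 0 0 0.052 0.3;0 -0.003 0.004 0 0 0.06 0.3;0 -0.003 0.004 0 0 0.0625 0.3;0 -0.003 0.004 0 0 0.0625 0.3")

```text
time_s: 12.42
eef_pos: [495.6, -10.0, 29.5]
ee_rot: [-0.025, 1.0, 0.0, 0.001]
contact_force: [-0.6, -0.2, -1.2]
opening: 50.7
```

```bash
python3 - <<'E'
from h import *
from plant import *
st=get_state();print(st["eef_pos"],st["ee_rot"],st["contact_force"],st["wrist_torque"],st["opening"])
E
```

```text
[495.57220958 -10.02530742  29.51842442] [-2.50926967e-02  9.99684958e-01  1.16464126e-04  5.72088852e-04] [-0.58029802 -0.21047184 -1.17011423] [-0.00350037 -0.03843907 -0.03825537] 50.651671443652695
```

move_arm(plan="0 0 0 0 0 0.001 0.3;0 0 0 0 0 0.001 0.6;0 0 0 0 0 0.001 1;0 0 0 0 0 0.001 1;0 0 0 0 0 0.001 1;0 0 0 0.025 0 0.001 1;0 0 0 0.045 0 0.001 1;0 0 0 0.053 0 0.001 1;0 0 0 0.053 0 0.001 1")

```text
time_s: 13.55
eef_pos: [442.9, -12.8, 28.6]
ee_rot: [-0.025, 1.0, 0.0, 0.001]
contact_force: [0.3, 0.5, -1.0]
opening: 85.1
```

```bash
python3 - <<'E'
from h import *
from plant import *
st=get_state();print(st["eef_pos"],st["ee_rot"],st["contact_force"],st["opening"])
s=snapshot("top");pickle.dump(s,open("t2.pkl","wb"));w=snapshot("side");
a=cv2.resize(s["image"][170:270,210:340],(520,400),interpolation=cv2.INTER_CUBIC)
v=snapshot("wrist");pickle.dump(v,open("w5.pkl","wb"))
b=cv2.resize(v["image"],(720,540),interpolation=cv2.INTER_CUBIC)
cv2.imwrite("pics/w5.png",b)
E
```

```text
[442.88627661 -12.76767344  28.61176383] [-2.50059470e-02  9.99686980e-01  4.11966242e-05  8.01929130e-04] [ 0.3070999   0.48306049 -1.04605085] 85.08750049542704
```

View pics/w5.png

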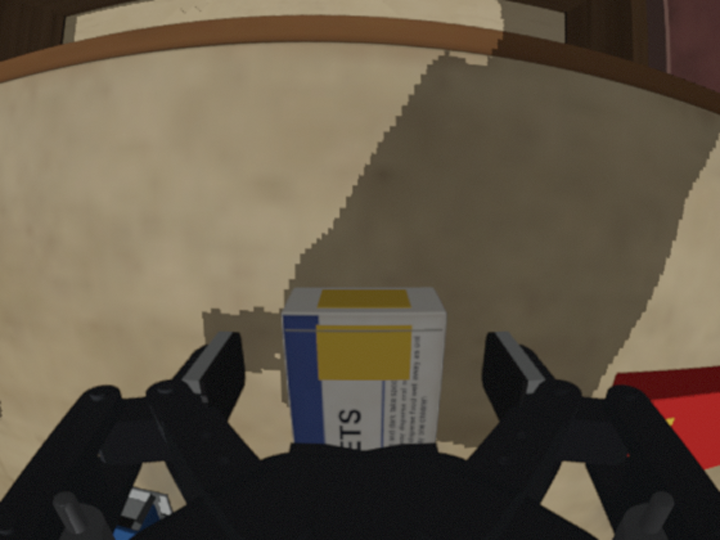

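The carton lies flat between the open pads with its sticker end at (365,315). I'll check its distance from the TCP.

```bash
python3 - <<'E'
from h import *
s=pickle.load(open("w5.pkl","rb"));k=560/720
for p in[(284,314),(445,314),(288,440),(437,440)]:print(wray(s,p[0]*k,p[1]*k,26).round(1))
for p in[(290,290),(439,290)]:print("low",wray(s,p[0]*k,p[1]*k,0).round(1))
E
```

```text
[424.8 -38.7  26. ]
[422.2  11.3  26. ]
[474.6 -38.7  26. ]
[471.8  15.1  26. ]
low [425.7 -41.1   0. ]
low [422.9  14.    0. ]
```

move_arm(plan="0 0 0 0 0 0 0.4;0 0 0 0 0 0 0.3;0 0 0 0 0 0 0.3;0 0 0 0 0 0 0.3;0 0 0 0 0 0 0.3;0 0 0 0 0 -0.003 0.3;0 0 0 0 0 -0.006 0.3;0 0 0 -0.02 0 -0.006 0.3;0 0 0 -0.04 0 -0.006 0.3;0 0 0 -0.05 0 -0.006 0.3;0 0 0 -0.05 0 -0.006 0.3")

```text
time_s: 15.08
eef_pos: [493.3, -10.2, 34.5]
ee_rot: [-0.025, 1.0, 0.0, 0.001]
contact_force: [-0.9, 0.0, 0.5]
opening: 51.1
```

```bash
python3 - <<'E'
from h import *
from plant import *
st=get_state();print(st["eef_pos"],st["ee_rot"],st["contact_force"],st["opening"])
s=snapshot("side");cv2.imwrite("pics/s6.png",cv2.resize(s["image"][170:300,220:380],(738,600),interpolation=cv2.INTER_CUBIC))
goal(495,-9.9,35,1.6216);goal(548,-7.2,35,1.6216)
E
```

```text
[493.27420903 -10.19782622  34.52636559] [-2.52776624e-02  9.99680098e-01  2.75924005e-05  8.60756063e-04] [-0.87475439  0.04365854  0.46000816] 51.09691920405587
t 15.125 rows>= 0.0 turn [ 0.     0.001 -0.   ] shift [-0.0023  0.0002 -0.0006]
t 15.125 rows>= 0.9 turn [ 0.     0.001 -0.   ] shift [-0.0553  0.0002 -0.0005]
```

View pics/s6.png

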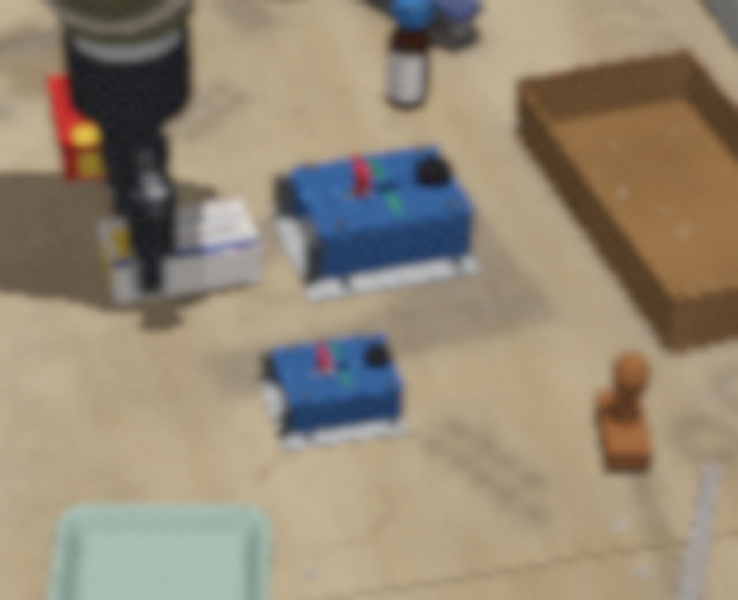

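The carton is held at its sticker end (120,260) with the plain end (240,240) facing the mouth. The plunger pointer at (360,175) is back at rest. Inserting now.

move_arm(plan="0 0.001 0 -0.01 0 -0.0005 0.3;0 0.001 0 -0.02 0 -0.0005 0.3;0 0.001 0 -0.03 0 -0.0005 0.3;0 0.001 0 -0.04 0 -0.0005 0.3;0 0.001 0 -0.05 0 -0.0005 0.3;0 0.001 0 -0.055 0 -0.0005 0.3;0 0.001 0 -0.055 0 -0.0005 0.3")

```text
time_s: 16.0
eef_pos: [547.8, -7.4, 34.9]
ee_rot: [-0.025, 1.0, 0.0, 0.0]
contact_force: [-0.8, 0.2, -1.0]
opening: 50.8
```

```bash
python3 - <<'E'
from h import *
from plant import *
st=get_state();print(st["eef_pos"],st["ee_rot"],st["contact_force"],st["opening"])
E
```

```text
[547.83420293  -7.36192444  34.9185531 ] [-2.52629081e-02  9.99680836e-01  1.05565300e-04  2.26328488e-06] [-0.75575742  0.18453349 -1.00224139] 50.779403133985014
```

move_arm(plan="0 0 0 -0.006 0 0 0.3;0 0 0 -0.012 0 0 0.3;0 0 0 -0.017 0 0 0.3;0 0 0 -0.021 0 0 0.3;0 0 0 -0.024 0 0 0.3;0 0 0 -0.026 0 0 0.3;0 0 0 -0.026 0 0 0.3")

```text
time_s: 16.88
eef_pos: [569.7, -6.1, 34.2]
ee_rot: [-0.025, 1.0, 0.001, -0.006]
contact_force: [-26.8, -4.2, 15.5]
opening: 50.9
```

```bash
python3 - <<'E'
from h import *
from plant import *
st=get_state();print(st["eef_pos"],st["ee_rot"],st["contact_force"],st["wrist_torque"],st["opening"])
E
```

```text
[569.68121917  -6.11021926  34.23385707] [-2.54534710e-02  9.99656100e-01  5.47095597e-04 -6.28521192e-03] [-26.76190908  -4.20011686  15.54156447] [-0.73708188  3.6083406  -0.23318273] 50.92882597575105
```

move_arm(plan="0 0 0 -0.005 0 0 0.3;0 0 0 -0.006 0 0 0.3;0 0 0 -0.006 0 0 0.3")

```text
time_s: 17.25
eef_pos: [570.3, -5.9, 33.2]
ee_rot: [-0.026, 1.0, 0.001, -0.014]
contact_force: [-31.9, -5.7, 17.4]
opening: 50.7
```

```bash
python3 - <<'E'
from h import *
from plant import *
st=get_state();print(st["eef_pos"],st["ee_rot"],st["contact_force"],st["wrist_torque"],st["opening"])
s=snapshot("side");cv2.imwrite("pics/s7.png",cv2.resize(s["image"][195:245,270:330],(720,600),interpolation=cv2.INTER_CUBIC))
goal(562,-6.5,35,1.6216);goal(490,-10.2,35,1.6216);goal(490,-10.2,100,1.6216)
E
```

```text
[570.2916335   -5.87632114  33.19280727] [-0.02585631  0.99956172  0.00108444 -0.01437534] [-31.92248527  -5.66513844  17.42085887] [-0.85968669  4.52684473 -0.06931963] 50.67174318468479
t 17.3 rows>= 0.2 turn [ 0.003 -0.029  0.001] shift [ 0.0084 -0.0002 -0.0015]
t 17.3 rows>= 1.3 turn [ 0.003 -0.029  0.001] shift [ 0.0804 -0.0002  0.0005]
t 17.3 rows>= 1.7 turn [ 0.003 -0.029  0.001] shift [ 0.0823 -0.     -0.0645]
```

View pics/s7.png

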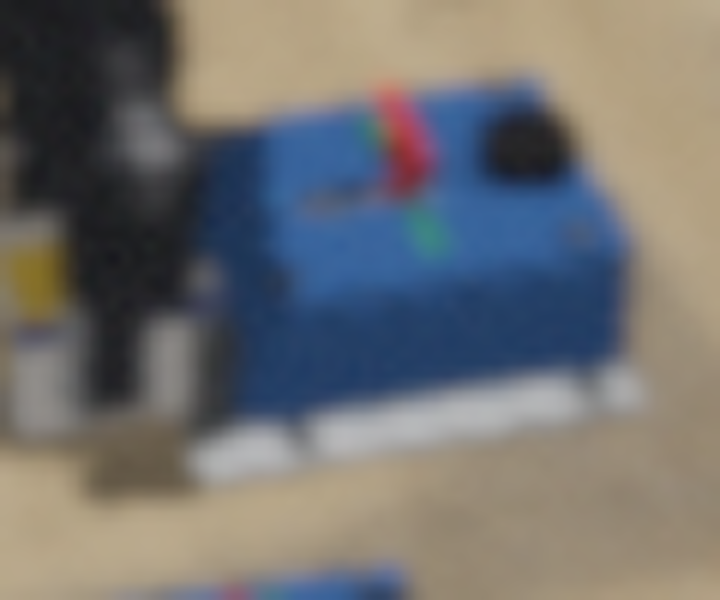

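The pointer's foot at (405,190) is on the line between the green marks (about (401,180)), and the push is stiff at 32 N, so the plunger is home. Now I'll withdraw.

move_arm(plan="0.003 -0.029 0 0.008 0 -0.0015 0.3;0.003 -0.029 0 0.022 0 -0.001 0.3;0.003 -0.029 0 0.037 0 -0.0005 0.3;0.003 -0.029 0 0.052 0 0 0.3;0.003 -0.029 0 0.067 0 0 0.3;0.003 -0.029 0 0.08 0 0 0.3;0.003 -0.029 0 0.082 0 -0.03 0.3;0.003 -0.029 0 0.082 0 -0.065 0.3;0.003 -0.029 0 0.082 0 -0.085 0.3;0.003 -0.029 0 0.082 0 -0.085 0.3")

```text
time_s: 18.55
eef_pos: [491.8, -10.4, 121.7]
ee_rot: [-0.026, 1.0, -0.001, 0.002]
contact_force: [-0.5, 0.2, -1.2]
opening: 50.9
```

```bash
python3 - <<'E'
from h import *
from plant import *
st=get_state();print(st["eef_pos"],st["ee_rot"],st["contact_force"],st["opening"],st["qpos"].round(2))
goal(459,-278,115,-0.19)
E
```

```text
[491.83432555 -10.41723073 121.67157302] [-2.58921043e-02  9.99662879e-01 -5.23939914e-04  1.85825635e-03] [-0.54207525  0.22174792 -1.17998354] 50.873793934311756 [-0.26  0.4   1.77  0.    0.97 -1.88]
t 18.55 rows>= 9.7 turn [0.003 0.004 1.813] shift [ 0.0467 -0.2655  0.0068]
```

move_arm(plan="0.003 0.004 0.17 0.004 -0.025 0 0.3;0.003 0.004 0.35 0.009 -0.05 0 0.3;0.003 0.004 0.53 0.014 -0.08 0 0.3;0.003 0.004 0.71 0.019 -0.11 0 0.3;0.003 0.004 0.89 0.024 -0.14 0 0.3;0.003 0.004 1.07 0.029 -0.165 0 0.3;0.003 0.004 1.25 0.034 -0.19 0 0.3;0.003 0.004 1.43 0.038 -0.215 0 0.3;0.003 0.004 1.61 0.043 -0.24 0 0.3;0.003 0.004 1.75 0.0467 -0.26 0 0.3;0.003 0.004 1.813 0.0467 -0.2655 0 0.3;0.003 0.004 1.813 0.0467 -0.2655 0 0.3")

```text
time_s: 20.05
eef_pos: [458.6, -278.0, 120.6]
ee_rot: [0.771, 0.637, -0.0, -0.001]
contact_force: [0.1, 0.5, 0.0]
opening: 50.7
```

```bash
python3 - <<'E'
from h import *
from plant import *
st=get_state();print(st["eef_pos"],st["ee_rot"],st["contact_force"],st["opening"],st["qpos"].round(2))
s=snapshot("wrist")
cv2.imwrite("pics/w8.png",cv2.resize(s["image"],(640,480),interpolation=cv2.INTER_CUBIC))
goal(459,-278,36,-0.19)
E
```

```text
[ 458.62552231 -278.03535972  120.57895408] [ 7.71129433e-01  6.36677590e-01 -2.75608239e-04 -9.84276374e-04] [0.13374861 0.54336095 0.03543186] 50.68586873752172 [-0.76  0.48  1.63 -0.    1.03 -0.57]
t 20.1 rows>= 1.4 turn [-0.002 -0.001  0.001] shift [-0.0003  0.0005  0.0848]
```

View pics/w8.png

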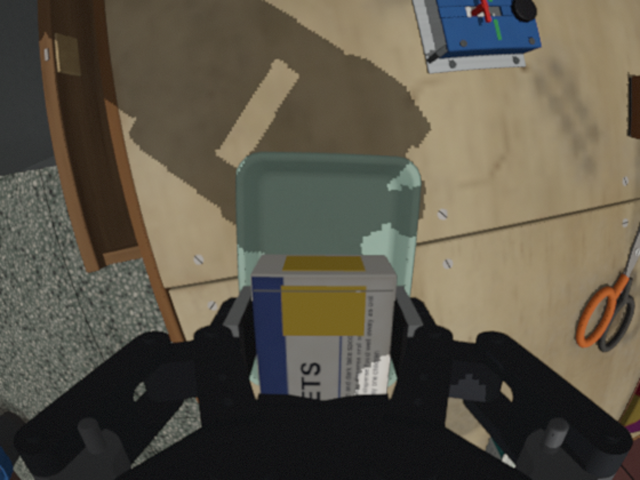

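The carton (about (325,300)) is aligned with and centred over the tray (spanning columns 238–422). Lowering now.

move_arm(plan="0 0 0 0 0 0.03 0.3;0 0 0 0 0 0.06 0.3;0 0 0 0 0 0.075 0.3;0 0 0 0 0 0.081 0.3;0 0 0 0 0 0.084 0.3;0 0 0 0 0 0.086 0.3;0 0 0 0 0 0.086 0.3")

```text
time_s: 20.98
eef_pos: [458.7, -277.7, 35.2]
ee_rot: [0.771, 0.637, -0.0, -0.001]
contact_force: [0.1, 0.6, -0.7]
opening: 50.9
```

```bash
python3 - <<'E'
from h import *
from plant import *
st=get_state();print(st["eef_pos"],st["ee_rot"],st["contact_force"],st["wrist_torque"],st["opening"])
E
```

```text
[ 458.72746071 -277.72032593   35.16992756] [ 7.70714619e-01  6.37180200e-01 -2.12530717e-04 -5.68656757e-04] [ 0.14236246  0.57014853 -0.65586492] [ 0.0326455  -0.00446906  0.04741547] 50.92515035727715
```

move_arm(plan="0 0 0 0 0 0.001 0.3;0 0 0 0 0 0.002 0.3;0 0 0 0 0 0.003 0.3;0 0 0 0 0 0.003 0.3")

```text
time_s: 21.48
eef_pos: [458.7, -277.7, 32.1]
ee_rot: [0.771, 0.637, -0.0, -0.001]
contact_force: [-0.1, -0.9, -0.3]
opening: 50.9
```

move_arm(plan="0 0 0 0 0 0.001 0.3;0 0 0 0 0 0.001 0.3;0 0 0 0 0 0.001 0.65;0 0 0 0 0 0.001 0.75;0 0 0 0 0 0.001 0.75;0 0 0 0 0 0.001 0.75;0 0 0 0 0 -0.02 0.75;0 0 0 0 0 -0.06 0.75;0 0 0 0 0 -0.12 0.75;0 0 0 0 0 -0.17 0.75;0 0 0 0 0 -0.18 0.75;0 0 0 0 0 -0.18 0.75")

```text
time_s: 22.98
eef_pos: [458.8, -277.7, 211.7]
ee_rot: [0.771, 0.637, -0.0, -0.001]
contact_force: [0.1, 0.4, -0.5]
opening: 64.0
```

```bash
python3 - <<'E'
from h import *
from plant import *
st=get_state();print(st["eef_pos"],st["contact_force"],st["opening"],st["time_s"])
s=snapshot("wrist");pickle.dump(s,open("w9.pkl","wb"))
cv2.imwrite("pics/w9.png",cv2.resize(s["image"],(640,480),interpolation=cv2.INTER_CUBIC))
a=snapshot("side");pickle.dump(a,open("s9.pkl","wb"));t=snapshot("top");pickle.dump(t,open("t9.pkl","wb"))
S=pickle.load(open("s0.pkl","rb"))
for n,(u,v) in dict(tins=(151,181),bottle=(215,163),stamp=(346,156)).items():
    print(n,np.abs(t["image"][v-12:v+13,u-12:u+13].astype(int)-S["top"]["image"][v-12:v+13,u-12:u+13]).mean().round(1))
E
```

```text
[ 458.77270706 -277.72382592  211.71145591] [ 0.11920901  0.4068424  -0.51006386] 63.98655749592669 22.975
tins 2.0
bottle 3.2
stamp 2.2
```

View pics/w9.png

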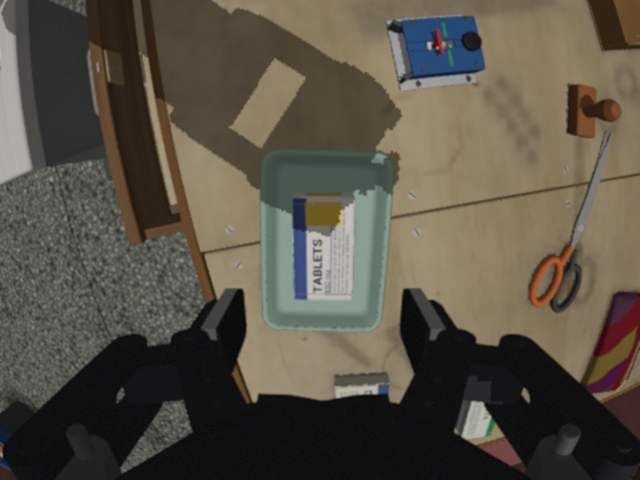

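```bash
python3 - <<'E'
from h import *
s=pickle.load(open("w9.pkl","rb"));k=560/640
P=np.array([wray(s,u*k,v*k,28)[:2] for u,v in[(294,197),(354,194),(353,299),(295,301)]])
c=P.mean(0);print(P.round(1),c.round(1))
a=-1.76;d=np.array([np.cos(a),np.sin(a)]);print("plain end from TCP",((P[2:].mean(0)-[458.7,-277.7])@d).round(1),"sticker",((P[:2].mean(0)-[458.7,-277.7])@d).round(1))
q=c-[454.2,-304.5];y=-.19;print("in tray",q@[np.cos(y),np.sin(y)],q@[-np.sin(y),np.cos(y)])
E
```

```text
[[ 439.5 -253.6]
 [ 488.2 -260.3]
 [ 472.  -352.3]
 [ 421.  -344.6]] [ 455.2 -302.7]
plain end from TCP 71.8 sticker -21.3
in tray 0.6002663155697943 1.931073467512344
```

The plain end reached about 570.3 + 71.8 = 642 mm against 641 mm expected at the stop, which agrees. Handing in.

```bash
python3 -c "
from plant import *
print(job_done())"
```

```text
the job is handed in; nothing more can be done
None
```

Both ends of the carton were pressed home in the larger blue coder. The carton now lies flat in the green tray, sticker side up and released. I handed the job in at about 23 s of the 72 s allowed; no verdict was reported.

- **Sticker end:** the push went stiff at 33 N, rising about 16 N over the last 0.5 mm, so it was on the stop. The tool stood within 1 mm of the position expected there, and the red pointer was at the green marks.
- **Plain end:** I turned the carton half round, set it down and took it by the sticker end. The push reached 32 N with the pointer on the line between the marks. The final stretch was less stiff than in the first push, because the wrist tilted slightly. The computed end position was about 642 mm against the 641 mm expected at the stop.
- **Tray:** the carton's centre measures about 1 mm (x) and 2 mm (y) from the tray's centre. The gripper was about 200 mm above it and touching nothing.
- **Bystanders:** the top-camera patches around the bottle, stamp and tins were nearly the same as at the start, so none had visibly moved. I never touched the red carton or the small coder.
- **Plunger return:** I saw it back at rest after the first push. I did not look at it again after the second.

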